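# Press home the three pieces of a fish lantern panel

## Task

Three loose white pieces stand proud of the fish-shaped lantern panel lying on the table. With a light fingertip press each of them fully down onto the panel, in this order: first the round eye, then the forked tail, and last the fin in the middle. Do not pick up or shift the panel, never lean on it hard, and leave the cup, jar, tape roll and brush where they are.

Things in the scene. Friction and masses are not known exactly. Their poses are not given: they have to be found in the camera images.
- fish: the lantern panel: dark red, fish-shaped, rimmed with a pale wooden lath, flat, 320 mm long (nose to tail end), 140 mm wide, 20 mm thick (rim 22 mm), about 0.9 kg, lying loose on the table. Origin at the middle of its underside; x points to the nose, z up. Its heading is arbitrary. It stays put when pressed straight down
- eye_top (a point): centre of the top face of the eye: white round disc, 36 mm across, 8 mm thick, 95 mm from the panel's origin towards the nose. The top face is 43 mm above the table when fully up and 33 mm when fully down
- fin_top (a point): a solid point in the middle of the top face of the fin: white sail shape (a triangle with one bowed edge), 48 x 45 mm, 8 mm thick, solid within 8 mm of this point, in the middle of the body, 12 mm from the panel's origin towards the nose. Top face 43 mm above the table when fully up, 33 mm when fully down
- tail_top (a point): a solid point in the middle of the top face of the tail: white forked V shape, 60 x 62 mm, 8 mm thick, its fork opening away from the nose, 105 mm from the panel's origin towards the tail end; within 10 mm of this point it is solid. Top face 43 mm above the table when fully up, 33 mm when fully down
- eye (a joint): how far the eye is pushed in, m: 0 fully up, 0.010 fully down (against a 5 mm felt washer on the panel). Starts at 0 to 0.002. It slides straight down against about 2.5 N of friction and stays where it is left; at the bottom the felt under it cushions, giving about 1 mm for every 4 N
- fin (a joint): the same for the fin: 0 fully up, 0.010 fully down
- tail (a joint): the same for the tail: 0 fully up, 0.010 fully down
- cup: bystander: open white cup, 72 mm across, 60 mm tall, origin under its centre
- jar: bystander: closed glass jar, 56 mm across, 70 mm tall, origin under its centre
- tape: bystander: roll of cardboard-brown tape lying flat, 72 mm across, 24 mm tall, origin under its centre
- brush: bystander: brush, 200 mm long, 20 mm thick, lying along its x axis, origin under its middle

How it is judged:
By the outcome, as a careful person would: the job done as asked, in the order asked, and still so for the second after the job is handed in, with the robot touching nothing.
It also fails if it takes over 48 s, if anything falls off the work surface, if the arm or the gripper's body presses on something with over 40 N, if the wrist force passes 120 N, or if a joint passes its speed limit or range.

## Robot

A 6-joint arm with a two-finger parallel gripper is mounted at the origin on the work surface. World frame = base frame: x ahead of the robot, y to its left, z up, the work surface at z = 0. Lengths are in m, angles in rad, forces in N, time in s.
With the tool pointing down it reaches from about 0.375 to 0.9 m from the base axis. Payload 3.1 kg.
Tool frame: the origin (TCP) lies midway between the tips of the shut fingers; the grasp point (between the pads) lies 19 mm behind it; z points along the fingers, y is the line along which they close (so a half turn about z gives the same grasp; the last joint's range is limited). The gripper opens to 85 mm and grips with 20 to 120 N. Pads are 22 mm wide; open, the fingers measure 114 mm over their backs; the gripper's body (76 mm by 85 mm) begins 54 mm behind the grasp point. The pads swing forward as they close: fully open they stand 13 mm farther back than shut.
Start: joints at [-1.423, 0.527, 1.433, -0, 1.181, -0.178], TCP at [0.201, -0.592, 0.231] pointing down, gripper open.
Joint ranges: [-3.08, 3.08], [-0.75, 2.2], [0.22, 2.44], [-1.43, 4.57], [0, 2.65], [-2.85, 2.85]. Speed limits (rad/s): [2.79, 2.79, 3.14, 3.14, 3.14, 3.14].

## Interface

Orientations are given as a unit quaternion [x, y, z, w].
In Python, from station import manip gives the robot as it stands. The module is installed in compiled form; this text tells all that it offers.
- The arm moves only by the tool apply_moves, never from a script. Its arguments are lists of equal length, an entry for each row: "claw": the gripper's target within -1 to 1 (fully open at 1, half-way at 0, shut at -1); "travel": the shift along the tool's x, y, z scaled (see below), a list of three; "turn": the turn, a rotation vector about the tool's x, y, z scaled (see below), a list of three. In form: {"claw": [claw, ...], "travel": [[dx, dy, dz], ...], "turn": [[rx, ry, rz], ...]}. A call has 1 to 5 rows; each row is the pose to reach, as a shift and turn from the pose commanded when the call began, along the tool's axes at that moment, turning the shorter way round; what a row does not reach only later rows make up. The controller multiplies each number of a shift by 800 mm and each number of a turn by 180 degrees. A row lasts 1/12 s, in which the tool goes at most 41.7 mm and 7.16 degrees, less where a joint would pass 70% of its speed; a pose out of reach is approached as far as the arm can. A call with a number of a shift or a turn outside -1 to 1 is refused whole. A call with a gripper value outside its range is refused whole. The fingers move at their own pace and stop on an object; "newtons" is the grip in N (left out, the last holds). Time passes only in rows, so rows that repeat a pose let the fingers close. It gives the time, the measured TCP pose, the force, the opening and the grip force at its end, in the units of the state.
- manip.sense(): the state, without advancing time (a new reading comes with each control period).
- manip.snapshot(name): name is "side" or "top" or "wrist"; returns a dict with "pixels" (420x560x3 uint8, red, green, blue), "depth" (420x560 float32, m along the optical axis (not along the pixel's ray), 0 where there is no reading), "intrinsics" (3x3 intrinsics, pixels), "k1" (the pictures are not rectified: a ray, as slopes to the right and down, at radius r is drawn at 1 + k1 r^2 times it, then the intrinsics apply), "R" (3x3) and "t" (3): a world point X has camera coordinates R X + t. Camera axes: x right, y down, z forward; pixel columns grow to the right and rows downward; lengths in m; the calibration is good to about 2 mm. A picture is of the moment at which its call begins.
- manip.sign_off(): hands the job in; it is judged then, once.
The state is a dict: "t": time; "q": joint angles; "qd": joint speeds; "tau": joint torques, N m; "tcp_pos": TCP position; "tool_rot": TCP orientation; "force": force on the tool from outside, world axes, zero at the start; "ft_torque": the same for the moment, N m; "finger_gap": opening from 0.0 (shut) to 1.0 (fully open); "gripper_force": force on a finger pad.
Only numpy, scipy, OpenCV 4.12 (cv2) and the standard library are available. Lean on these libraries where they do the work, as an engineer would, in place of code of your own. Each camera call takes 0.05 s, during which the arm holds its last target. There are 200 camera calls.

## Working session

There is one attempt and no reset: what is moved stays moved. The work goes in short steps, Python scripts to look and compute and a tool call to move; the robot and the scene stay as the last step left them, time stands still between calls to the robot, and variables do not carry over. Pictures are saved under pics/ and viewed, at most 10 in all, crops included, and the job is handed in when it is done.

Besides the shell and the picture viewer there is one more tool, called after "Call:" as a command line: name --argument value ..., lists and objects as JSON in quotes. apply_moves: Moves the arm, as the interface text tells. Shifts and turns lie within -1 to 1; 1 stands for 800 mm of shift or 180 degrees of turn. Its arguments: {"type":"object","properties":{"claw":{"type":"array","items":{"type":"number"}},"travel":{"type":"array","items":{"type":"array","items":{"type":"number"}}},"turn":{"type":"array","items":{"type":"array","items":{"type":"number"}}},"newtons":{"type":"number"}},"required":["claw","travel","turn"]}

```bash
mkdir -p pics; cat > h.py <<'E'
import numpy as np, cv2, pickle
from station import manip
def snap(n,f):
    s=manip.snapshot(n); cv2.imwrite(f'pics/{f}.png',s['pixels'][:,:,::-1]); pickle.dump(s,open(f'pics/{f}.pkl','wb')); return s
def load(f): return pickle.load(open(f'pics/{f}.pkl','rb'))
def ray(s,uv,z):
    d=np.array([s['k1'],0,0,0,0][:1]+[0,0,0],float)
    p=cv2.undistortPoints(np.array(uv,float).reshape(-1,1,2),s['intrinsics'],d,None,None).reshape(-1,2)
    R,t=s['R'],s['t']; c=-R.T@t; v=np.c_[p,np.ones(len(p))]@R
    return c+v*((z-c[2])/v[:,2])[:,None]
E
python3 - <<'E'
from h import *
s=snap('top','top0'); print(s['k1'],-s['R'].T@s['t']); w=snap('wrist','w0')
st=manip.sense(); print({k:np.round(st[k],3) for k in st})
cv2.imwrite('pics/a.png',cv2.resize(np.hstack([s['pixels'],w['pixels']])[:,:,::-1],(800,300)))
E
```

```text
-0.04620978958365948 [0.41706159 0.01788134 0.82527447]
{'t': np.float64(0.1), 'q': array([-1.423,  0.528,  1.434, -0.   ,  1.181, -0.179]), 'qd': array([-0.   , -0.   , -0.002, -0.001, -0.   ,  0.001]), 'tau': array([ 0.0000e+00, -4.4330e+01, -1.7859e+01, -0.0000e+00,  4.0000e-03,
        0.0000e+00]), 'tcp_pos': array([ 0.201, -0.591,  0.23 ]), 'tool_rot': array([ 0.987,  0.163,  0.   , -0.001]), 'force': array([-0.734,  0.184, -0.195]), 'ft_torque': array([-0.003,  0.035, -0.015]), 'gripper_force': np.float64(0.0), 'finger_gap': np.float64(0.997)}
```

View pics/top0.png

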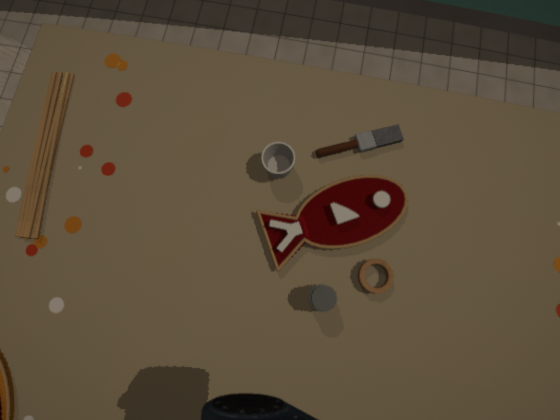

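The picture shows the fish with the eye at about (382,200), the fin at (344,213) and the tail at (289,233). The cup is at (278,158), the jar at (323,298), the tape at (376,276) and the brush above the fish.

```bash
python3 - <<'E'
from h import *
s=load('top0'); im=s['pixels']; hsv=cv2.cvtColor(im,cv2.COLOR_RGB2HSV)
m=((hsv[...,1]<110)&(hsv[...,2]>110)).astype(np.uint8); box=np.zeros_like(m); box[175:272,255:412]=1; m*=box
n,l,st,c=cv2.connectedComponentsWithStats(m)
for i in range(1,n):
    if st[i,4]>60: print(st[i],c[i],ray(s,c[i],.042)[0])
red=((hsv[...,2]>40)&((hsv[...,0]<6)|(hsv[...,0]>172))&(hsv[...,1]>180)).astype(np.uint8)*box
red|=m; red=cv2.morphologyEx(red,cv2.MORPH_CLOSE,np.ones((5,5)))
n,l,st,c=cv2.connectedComponentsWithStats(red); k=1+np.argmax(st[1:,4])
ys,xs=np.nonzero(l==k); P=ray(s,np.c_[xs,ys],.02)[:,:2]; 
_,_,V=np.linalg.svd(P-P.mean(0),full_matrices=False); ax=V[0]; 
pr=P@ax; print('fish axis',ax,'ext',np.ptp(pr),'mean',P.mean(0)); pp=P@V[1]; print('mid',ax*(pr.min()+pr.max())/2+V[1]*(pp.min()+pp.max())/2,np.ptp(pp))
for n_,uv,z in (('cup',(278,158),.06),('jar',(323,298),.07),('tape',(376,276),.024)): print(n_,ray(s,[uv],z)[0])
crop=im[165:285,245:425]; cv2.imwrite('pics/c.png',cv2.resize(crop,None,fx=4,fy=4)[:,:,::-1])
E
```

```text
[374 191  16  16 196] [381.50510204 198.57653061] [ 0.64236575 -0.14602835  0.042     ]
[331 203  28  20 295] [342.53220339 212.87118644] [ 0.59637686 -0.07007147  0.042     ]
[270 220  32  31 373] [286.8230563  231.61126005] [0.53561196 0.03650161 0.042     ]
fish axis [ 0.50343192 -0.8640349 ] ext 0.30540304050942035 mean [ 0.59452157 -0.06529507]
mid [ 0.59331435 -0.06177315] 0.12948456866194707
cup [0.68253676 0.08373473 0.06      ]
jar [ 0.41782293 -0.05688726  0.07      ]
tape [ 0.48214915 -0.16167074  0.024     ]
```

View pics/c.png

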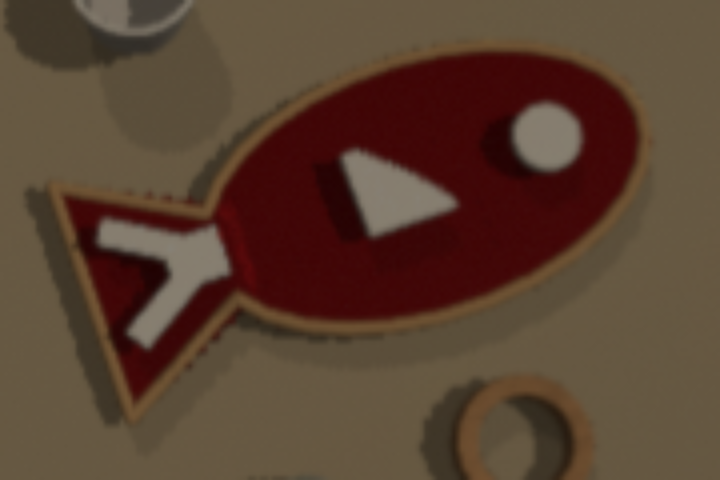

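```bash
cat >> h.py <<'E'
from scipy.spatial.transform import Rotation as Ro
ax=np.array([.5034,-.864]); eye=np.array([.6424,-.1460])
T={'eye':eye,'tail':eye-.2*ax,'fin':eye-.083*ax}
def go(n,z):
    s=manip.sense(); d=np.r_[T[n],z]-s['tcp_pos']; R=Ro.from_quat(s['tool_rot'])
    down=Ro.from_euler('z',np.arctan2(*R.as_matrix()[[1,0],0]))*Ro.from_euler('x',np.pi)
    print(n,'tcp',s['tcp_pos'].round(4),'F',np.round(s['force'],2),'t',s['t'],'gap',s['finger_gap'],'travel',(R.inv().apply(d)/.8).round(4),'turn',((R.inv()*down).as_rotvec()/np.pi).round(4))
E
python3 -c "
from h import *
go('eye',.11)"
```

```text
eye tcp [ 0.2006 -0.5913  0.2304] F [-0.73  0.18 -0.2 ] t 0.1 gap 0.9968173933885733 travel [ 0.7017 -0.3496  0.1514] turn [-0.0006 -0.0001  0.    ]
```

Call:
apply_moves --claw '[-1,-1,-1,-1,-1]' --travel '[[0.7,-0.35,0.06],[0.7,-0.35,0.06],[0.7,-0.35,0.06],[0.7,-0.35,0.06],[0.7,-0.35,0.06]]' --turn '[[0,0,0],[0,0,0],[0,0,0],[0,0,0],[0,0,0]]'

```text
t: 0.52
tcp_pos: [0.3475, -0.4425, 0.2148]
tool_rot: [0.987, 0.162, -0.0, -0.0]
force: [0.4, -0.3, 1.2]
finger_gap: 0.297
gripper_force: 0.0
```

```bash
python3 -c "
from h import *
go('eye',.15)"
```

```text
eye tcp [ 0.3475 -0.4425  0.2148] F [ 0.44 -0.32  1.25] t 0.5167 gap 0.29741186841558254 travel [ 0.4678 -0.233   0.0813] turn [-0.0003  0.     -0.    ]
```

Call:
apply_moves --claw '[-1,-1,-1,-1,-1]' --travel '[[0.468,-0.233,0.06],[0.468,-0.233,0.06],[0.468,-0.233,0.06],[0.468,-0.233,0.06],[0.468,-0.233,0.06]]' --turn '[[0,0,0],[0,0,0],[0,0,0],[0,0,0],[0,0,0]]'

```text
t: 0.93
tcp_pos: [0.4936, -0.2956, 0.1911]
tool_rot: [0.987, 0.163, -0.0, -0.0]
force: [0.2, -0.6, -0.4]
finger_gap: -0.0
gripper_force: 0.0
```

Call:
apply_moves --claw '[-1,-1,-1,-1,-1]' --travel '[[0.235,-0.117,0.04],[0.235,-0.117,0.04],[0.235,-0.117,0.04],[0.235,-0.117,0.04],[0.235,-0.117,0.04]]' --turn '[[0,0,0],[0,0,0],[0,0,0],[0,0,0],[0,0,0]]'

```text
t: 1.35
tcp_pos: [0.6387, -0.1494, 0.1595]
tool_rot: [0.987, 0.163, -0.0, -0.0]
force: [0.3, -1.0, -0.9]
finger_gap: 0.001
gripper_force: 0.0
```

```bash
python3 -c "
from h import *
go('eye',.12); snap('wrist','w1')"
```

```text
eye tcp [ 0.6387 -0.1494  0.1595] F [ 0.29 -0.96 -0.91] t 1.35 gap 0.0012994955384457566 travel [ 0.0058 -0.0025  0.0493] turn [-0.0002  0.0003 -0.    ]
```

View pics/w1.png

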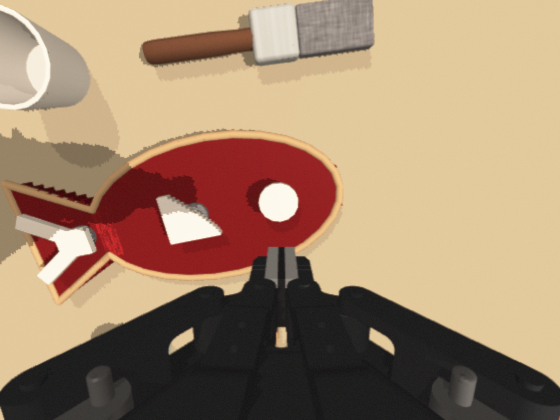

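The wrist view shows the eye at (279,202), the fin around (188,222) and the tail junction at (75,241), all clear, with the shut fingertips at (281,250).

```bash
python3 - <<'E'
from h import *
s=load('w1'); im=s['pixels']; hsv=cv2.cvtColor(im,cv2.COLOR_RGB2HSV)
m=((hsv[...,1]<60)&(hsv[...,2]>170)).astype(np.uint8); m[:180]=0; m[285:]=0; m[:,310:]=0
n,l,st,c=cv2.connectedComponentsWithStats(m)
for i in range(1,n):
    if st[i,4]>200: print(st[i],c[i],ray(s,c[i],.042)[0])
def pix(X):
    p=s['R']@X+s['t']; q=p[:2]/p[2]; q=q*(1+s['k1']*(q@q)); return s['intrinsics'][:2,:2]@q+s['intrinsics'][:2,2]
for k in T: print(k,T[k],pix(np.r_[T[k],.042]))
E
```

```text
[ 259  183   39   38 1182] [278.05160745 201.61675127] [ 0.64285357 -0.1458276   0.042     ]
[ 157  196   64   48 1647] [184.35883424 222.27322404] [ 0.59684134 -0.07065474  0.042     ]
[  15  216   81   69 2065] [ 58.39176755 245.16610169] [0.53741385 0.03511783 0.042     ]
eye [ 0.6424 -0.146 ] [278.07265231 202.1413445 ]
tail [0.54172 0.0268 ] [ 68.0960351  243.74241868]
fin [ 0.6006178 -0.074288 ] [189.2258062  219.75368292]
```

Call:
apply_moves --claw '[-1,-1,-1,-1,-1]' --travel '[[0.005,-0.002,0.05],[0.005,-0.002,0.09],[0.005,-0.002,0.125],[0.005,-0.002,0.135],[0.005,-0.002,0.135]]' --turn '[[0,0,0],[0,0,0],[0,0,0],[0,0,0],[0,0,0]]'

```text
t: 1.82
tcp_pos: [0.6386, -0.1477, 0.0491]
tool_rot: [0.987, 0.163, -0.003, -0.002]
force: [0.2, 0.0, 0.8]
finger_gap: -0.004
gripper_force: 0.0
```

```bash
python3 -c "
from h import *
go('eye',.034)"
```

```text
eye tcp [ 0.6386 -0.1477  0.0491] F [0.16 0.04 0.81] t 1.8167 gap -0.003967432558857909 travel [ 0.0052 -0.0004  0.0188] turn [-0.0015  0.0017 -0.    ]
```

Call:
apply_moves --claw '[-1,-1,-1]' --travel '[[0.004,0,0],[0.004,0,0],[0.004,0,0]]' --turn '[[0,0,0],[0,0,0],[0,0,0]]'

```text
t: 2.07
tcp_pos: [0.6459, -0.1483, 0.0547]
tool_rot: [0.987, 0.163, 0.002, 0.001]
force: [0.2, 0.2, 0.3]
finger_gap: 0.002
gripper_force: 0.0
```

```bash
python3 -c "
from h import *
go('eye',.034)"
```

```text
eye tcp [ 0.6459 -0.1483  0.0547] F [0.17 0.24 0.33] t 2.0667 gap 0.001886578568568046 travel [-0.0033 -0.0042  0.0258] turn [ 0.001  -0.0011 -0.    ]
```

Call:
apply_moves --claw '[-1,-1,-1,-1,-1]' --travel '[[0,0,0],[0,0,0],[0,0,0],[0,0,0],[0,0,0]]' --turn '[[0,0,0],[0,0,0],[0,0,0],[0,0,0],[0,0,0]]'

```text
t: 2.48
tcp_pos: [0.6441, -0.1475, 0.0525]
tool_rot: [0.987, 0.163, 0.0, 0.0]
force: [-0.5, -0.4, 0.8]
finger_gap: -0.0
gripper_force: 0.0
```

```bash
python3 -c "
from h import *
go('eye',.034)"
```

```text
eye tcp [ 0.6441 -0.1475  0.0525] F [-0.52 -0.44  0.76] t 2.4833 gap -0.00016856000918632992 travel [-0.0014 -0.0025  0.0231] turn [ 0. -0. -0.]
```

Call:
apply_moves --claw '[-1,-1,-1,-1,-1]' --travel '[[-0.0014,-0.0025,0.004],[-0.0014,-0.0025,0.008],[-0.0014,-0.0025,0.012],[-0.0014,-0.0025,0.015],[-0.0014,-0.0025,0.018]]' --turn '[[0,0,0],[0,0,0],[0,0,0],[0,0,0],[0,0,0]]'

```text
t: 2.9
tcp_pos: [0.6421, -0.1457, 0.0375]
tool_rot: [0.987, 0.163, -0.0, -0.0]
force: [-1.4, 1.2, 1.9]
finger_gap: -0.001
gripper_force: 1.1
```

Call:
apply_moves --claw '[-1,-1,-1,-1]' --travel '[[0,0,0.001],[0,0,0.002],[0,0,0.003],[0,0,0.003]]' --turn '[[0,0,0],[0,0,0],[0,0,0],[0,0,0]]'

```text
t: 3.23
tcp_pos: [0.6421, -0.1458, 0.0353]
tool_rot: [0.987, 0.163, -0.0, -0.0]
force: [-1.3, 0.7, 1.8]
finger_gap: -0.001
gripper_force: 0.9
```

Call:
apply_moves --claw '[-1,-1,-1,-1]' --travel '[[0,0,0.001],[0,0,0.002],[0,0,0.0025],[0,0,0.0025]]' --turn '[[0,0,0],[0,0,0],[0,0,0],[0,0,0]]'

```text
t: 3.57
tcp_pos: [0.6424, -0.1459, 0.0334]
tool_rot: [0.987, 0.163, -0.0, -0.0]
force: [-1.3, 0.6, 1.9]
finger_gap: -0.0
gripper_force: 1.0
```

Call:
apply_moves --claw '[-1,-1,-1]' --travel '[[0,0,0.0006],[0,0,0.0012],[0,0,0.0012]]' --turn '[[0,0,0],[0,0,0],[0,0,0]]'

```text
t: 3.82
tcp_pos: [0.6424, -0.146, 0.0325]
tool_rot: [0.987, 0.163, 0.0, -0.0]
force: [-1.0, 1.0, 2.4]
finger_gap: 0.004
gripper_force: 1.2
```

Call:
apply_moves --claw '[-1,-1,-1]' --travel '[[0,0,0.0006],[0,0,0.0012],[0,0,0.0012]]' --turn '[[0,0,0],[0,0,0],[0,0,0]]'

```text
t: 4.07
tcp_pos: [0.6424, -0.146, 0.0318]
tool_rot: [0.987, 0.163, 0.0, 0.0]
force: [-1.9, 0.6, 4.6]
finger_gap: -0.002
gripper_force: 2.5
```

Call:
apply_moves --claw '[-1,-1,-1]' --travel '[[0,0,0.0006],[0,0,0.0012],[0,0,0.0012]]' --turn '[[0,0,0],[0,0,0],[0,0,0]]'

```text
t: 4.32
tcp_pos: [0.6424, -0.146, 0.0312]
tool_rot: [0.987, 0.163, 0.0, 0.0]
force: [-2.3, 1.6, 6.5]
finger_gap: 0.003
gripper_force: 3.6
```

Call:
apply_moves --claw '[-1,-1,-1,-1,-1]' --travel '[[0,0,-0.005],[0,0,-0.02],[0,0,-0.05],[0,0,-0.075],[0,0,-0.075]]' --turn '[[0,0,0],[0,0,0],[0,0,0],[0,0,0],[0,0,0]]'

```text
t: 4.73
tcp_pos: [0.6459, -0.1474, 0.0954]
tool_rot: [0.987, 0.163, 0.004, 0.003]
force: [1.1, -1.0, -0.1]
finger_gap: 0.003
gripper_force: 0.0
```

```bash
python3 -c "
from h import *
go('tail',.055); s=snap('side','s1')
def pix(X):
    p=s['R']@X+s['t']; q=p[:2]/p[2]; q=q*(1+s['k1']*(q@q)); return s['intrinsics'][:2,:2]@q+s['intrinsics'][:2,2]
u=np.array([pix(np.r_[T[k],.04]) for k in T]).astype(int); print(u)
a=u.min(0)-50; b=u.max(0)+50; a=a.clip(0)
cv2.imwrite('pics/s1c.png',cv2.resize(s['pixels'][a[1]:b[1],a[0]:b[0],::-1],None,fx=2.5,fy=2.5))"
```

```text
tail tcp [ 0.6459 -0.1474  0.0954] F [ 1.14 -1.   -0.07] t 4.7333 gap 0.0027165903487037517 travel [-0.0537 -0.2483  0.0484] turn [ 0.0021 -0.0024 -0.    ]
[[366 289]
 [272 234]
 [323 264]]
```

View pics/s1c.png

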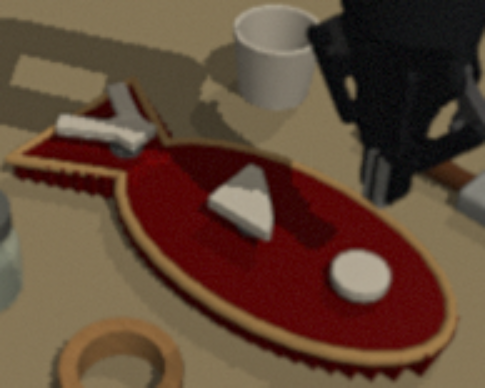

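The side crop shows the eye (at 360,275) sitting low, while the fin (245,200) and tail (125,130) are still proud. Next is the tail.

Call:
apply_moves --claw '[-1,-1,-1,-1,-1]' --travel '[[-0.01,-0.05,0],[-0.02,-0.1,0],[-0.03,-0.15,0],[-0.04,-0.2,0],[-0.05,-0.23,0]]' --turn '[[0,0,0],[0,0,0],[0,0,0],[0,0,0],[0,0,0]]'

```text
t: 5.2
tcp_pos: [0.5419, 0.0186, 0.0896]
tool_rot: [0.987, 0.163, -0.002, -0.001]
force: [0.0, 0.6, -0.7]
finger_gap: -0.002
gripper_force: 0.0
```

Call:
apply_moves --claw '[-1,-1,-1,-1,-1]' --travel '[[0,-0.01,0],[0,-0.015,0.02],[0,-0.015,0.04],[0,-0.015,0.045],[0,-0.015,0.045]]' --turn '[[0,0,0],[0,0,0],[0,0,0],[0,0,0],[0,0,0]]'

```text
t: 5.62
tcp_pos: [0.5413, 0.0265, 0.0531]
tool_rot: [0.987, 0.162, -0.001, -0.0]
force: [0.2, -0.3, -0.6]
finger_gap: -0.001
gripper_force: 0.0
```

Call:
apply_moves --claw '[-1,-1,-1,-1,-1]' --travel '[[0,0,0],[0,0,0],[0,0,0],[0,0,0],[0,0,0]]' --turn '[[0,0,0],[0,0,0],[0,0,0],[0,0,0],[0,0,0]]'

```text
t: 6.03
tcp_pos: [0.542, 0.0266, 0.0551]
tool_rot: [0.987, 0.163, 0.001, 0.0]
force: [0.1, 0.0, 0.0]
finger_gap: 0.004
gripper_force: 0.0
```

```bash
python3 -c "
from h import *
go('tail',.038)"
```

```text
tail tcp [0.542  0.0266 0.0551] F [0.12 0.04 0.04] t 6.0333 gap 0.00441111601389164 travel [-0.0003 -0.0004  0.0213] turn [ 0.0002 -0.0003 -0.    ]
```

Call:
apply_moves --claw '[-1,-1,-1,-1,-1]' --travel '[[0,0,0.004],[0,0,0.008],[0,0,0.012],[0,0,0.016],[0,0,0.019]]' --turn '[[0,0,0],[0,0,0],[0,0,0],[0,0,0],[0,0,0]]'

```text
t: 6.45
tcp_pos: [0.5415, 0.0269, 0.039]
tool_rot: [0.987, 0.163, -0.0, -0.0]
force: [0.5, -1.0, 2.3]
finger_gap: -0.002
gripper_force: 1.1
```

Call:
apply_moves --claw '[-1,-1,-1,-1,-1]' --travel '[[0,0,0.0015],[0,0,0.003],[0,0,0.0045],[0,0,0.006],[0,0,0.006]]' --turn '[[0,0,0],[0,0,0],[0,0,0],[0,0,0],[0,0,0]]'

```text
t: 6.87
tcp_pos: [0.5415, 0.0269, 0.0344]
tool_rot: [0.987, 0.163, -0.0, -0.0]
force: [-0.4, -0.1, 1.8]
finger_gap: -0.002
gripper_force: 0.9
```

Call:
apply_moves --claw '[-1,-1,-1,-1]' --travel '[[0,0,0.001],[0,0,0.002],[0,0,0.0025],[0,0,0.0025]]' --turn '[[0,0,0],[0,0,0],[0,0,0],[0,0,0]]'

```text
t: 7.2
tcp_pos: [0.5415, 0.0269, 0.0325]
tool_rot: [0.987, 0.163, -0.0, -0.0]
force: [-1.1, 0.3, 2.5]
finger_gap: 0.003
gripper_force: 1.1
```

Call:
apply_moves --claw '[-1,-1,-1]' --travel '[[0,0,0.0006],[0,0,0.0012],[0,0,0.0012]]' --turn '[[0,0,0],[0,0,0],[0,0,0]]'

```text
t: 7.45
tcp_pos: [0.5415, 0.0269, 0.0318]
tool_rot: [0.987, 0.163, -0.0, -0.0]
force: [-1.2, 0.5, 5.1]
finger_gap: 0.003
gripper_force: 2.5
```

Press about 0.7 mm more to match the eye, then lift.

Call:
apply_moves --claw '[-1,-1,-1]' --travel '[[0,0,0.0006],[0,0,0.001],[0,0,0.001]]' --turn '[[0,0,0],[0,0,0],[0,0,0]]'

```text
t: 7.7
tcp_pos: [0.5415, 0.0269, 0.0313]
tool_rot: [0.987, 0.163, -0.0, 0.0]
force: [-2.1, -0.1, 5.8]
finger_gap: -0.002
gripper_force: 3.5
```

Call:
apply_moves --claw '[-1,-1,-1,-1,-1]' --travel '[[0,0,-0.005],[0,0,-0.02],[0,0,-0.035],[0,0,-0.04],[0,0,-0.04]]' --turn '[[0,0,0],[0,0,0],[0,0,0],[0,0,0],[0,0,0]]'

```text
t: 8.12
tcp_pos: [0.5426, 0.0267, 0.0636]
tool_rot: [0.987, 0.163, 0.001, 0.0]
force: [-0.3, 0.1, -0.5]
finger_gap: -0.004
gripper_force: 0.0
```

```bash
python3 -c "
from h import *
go('fin',.06)"
```

```text
fin tcp [0.5426 0.0267 0.0636] F [-0.26  0.1  -0.51] t 8.1167 gap -0.003833997404112448 travel [0.0282 0.1428 0.0048] turn [ 0.0004 -0.0008 -0.    ]
```

Call:
apply_moves --claw '[-1,-1,-1,-1,-1]' --travel '[[0.007,0.035,0],[0.015,0.075,0],[0.023,0.11,0],[0.029,0.135,0],[0.029,0.143,0]]' --turn '[[0,0,0],[0,0,0],[0,0,0],[0,0,0],[0,0,0]]'

```text
t: 8.53
tcp_pos: [0.603, -0.0773, 0.0623]
tool_rot: [0.987, 0.161, 0.002, 0.001]
force: [0.5, 0.5, -0.2]
finger_gap: 0.002
gripper_force: 0.0
```

Call:
apply_moves --claw '[-1,-1,-1,-1,-1]' --travel '[[0,0,0],[0,0,0],[0,0,0.005],[0,0,0.01],[0,0,0.01]]' --turn '[[0,0,0],[0,0,0],[0,0,0],[0,0,0],[0,0,0]]'

```text
t: 8.95
tcp_pos: [0.5988, -0.0725, 0.0538]
tool_rot: [0.987, 0.163, -0.001, -0.001]
force: [-0.5, -0.5, -1.0]
finger_gap: -0.004
gripper_force: 0.0
```

```bash
python3 -c "
from h import *
go('fin',.038)"
```

```text
fin tcp [ 0.5988 -0.0725  0.0538] F [-0.47 -0.52 -1.05] t 8.95 gap -0.00394742161265939 travel [0.0015 0.0028 0.0197] turn [-0.0006  0.0007 -0.    ]
```

Call:
apply_moves --claw '[-1,-1,-1,-1,-1]' --travel '[[0,0.001,0],[0,0.001,0.004],[0,0.001,0.008],[0,0.001,0.012],[0,0.001,0.016]]' --turn '[[0,0,0],[0,0,0],[0,0,0],[0,0,0],[0,0,0]]'

```text
t: 9.37
tcp_pos: [0.6005, -0.0747, 0.0417]
tool_rot: [0.987, 0.163, -0.0, -0.0]
force: [0.5, 0.3, 1.1]
finger_gap: -0.001
gripper_force: 0.6
```

Call:
apply_moves --claw '[-1,-1,-1,-1,-1]' --travel '[[0,0,0.0015],[0,0,0.003],[0,0,0.0045],[0,0,0.006],[0,0,0.006]]' --turn '[[0,0,0],[0,0,0],[0,0,0],[0,0,0],[0,0,0]]'

```text
t: 9.78
tcp_pos: [0.6005, -0.0748, 0.0372]
tool_rot: [0.987, 0.163, -0.0, -0.0]
force: [-1.0, 0.5, 2.2]
finger_gap: -0.0
gripper_force: 0.9
```

Call:
apply_moves --claw '[-1,-1,-1,-1,-1]' --travel '[[0,0,0.0015],[0,0,0.003],[0,0,0.0045],[0,0,0.006],[0,0,0.006]]' --turn '[[0,0,0],[0,0,0],[0,0,0],[0,0,0],[0,0,0]]'

```text
t: 10.2
tcp_pos: [0.6005, -0.0748, 0.0323]
tool_rot: [0.987, 0.163, -0.0, -0.0]
force: [-0.3, 0.8, 3.0]
finger_gap: -0.002
gripper_force: 1.6
```

Call:
apply_moves --claw '[-1,-1,-1]' --travel '[[0,0,0.0006],[0,0,0.0012],[0,0,0.0012]]' --turn '[[0,0,0],[0,0,0],[0,0,0]]'

```text
t: 10.45
tcp_pos: [0.6006, -0.0748, 0.0317]
tool_rot: [0.987, 0.163, 0.0, -0.0]
force: [-1.0, 0.9, 5.9]
finger_gap: -0.002
gripper_force: 2.6
```

Call:
apply_moves --claw '[-1,-1,-1]' --travel '[[0,0,0.0006],[0,0,0.001],[0,0,0.001]]' --turn '[[0,0,0],[0,0,0],[0,0,0]]'

```text
t: 10.7
tcp_pos: [0.6005, -0.0748, 0.0312]
tool_rot: [0.987, 0.163, 0.0, 0.0]
force: [-0.8, 0.9, 7.2]
finger_gap: 0.001
gripper_force: 3.6
```

Call:
apply_moves --claw '[-1,-1,-1,-1,-1]' --travel '[[0,0,-0.005],[0,0,-0.02],[0,0,-0.06],[0,0,-0.1],[0,0,-0.14]]' --turn '[[0,0,0],[0,0,0],[0,0,0],[0,0,0],[0,0,0]]'

```text
t: 11.12
tcp_pos: [0.6002, -0.0749, 0.1438]
tool_rot: [0.987, 0.163, -0.0, -0.0]
force: [0.8, 0.2, -0.3]
finger_gap: 0.004
gripper_force: 0.0
```

Call:
apply_moves --claw '[-1,-1,-1,-1,-1]' --travel '[[0,0.05,0],[0,0.1,0],[0,0.14,0],[0,0.15,0],[0,0.15,0]]' --turn '[[0,0,0],[0,0,0],[0,0,0],[0,0,0],[0,0,0]]'

```text
t: 11.53
tcp_pos: [0.64, -0.1917, 0.1432]
tool_rot: [0.987, 0.161, 0.001, 0.001]
force: [-0.4, 1.3, -0.3]
finger_gap: -0.001
gripper_force: 0.0
```

```bash
python3 -c "
from h import *
go('fin',.06); s=snap('side','s2')
m=load('top0')
for k in T:
    p=s['R']@np.r_[T[k],.035]+s['t']; q=p[:2]/p[2]; q*=1+s['k1']*(q@q); u=s['intrinsics'][:2,:2]@q+s['intrinsics'][:2,2]
    y,x=int(u[1]),int(u[0]); Z=np.median(s['depth'][y-1:y+2,x-1:x+2]); 
    p1=np.array([p[0]/p[2]*Z,p[1]/p[2]*Z,Z]); print(k,(s['R'].T@(p1-s['t'])).round(4))
cv2.imwrite('pics/s2c.png',cv2.resize(s['pixels'][184:339,222:416,::-1],None,fx=2.5,fy=2.5))"
```

```text
fin tcp [ 0.64   -0.1917  0.1432] F [-0.4   1.26 -0.32] t 11.5333 gap -0.0008375633140380657 travel [-0.0002 -0.1551  0.1036] turn [ 0.0007 -0.0005 -0.    ]
eye [ 0.6434 -0.1445  0.0332]
tail [0.5424 0.0294 0.0328]
fin [ 0.6016 -0.0722  0.0328]
```

View pics/s2c.png

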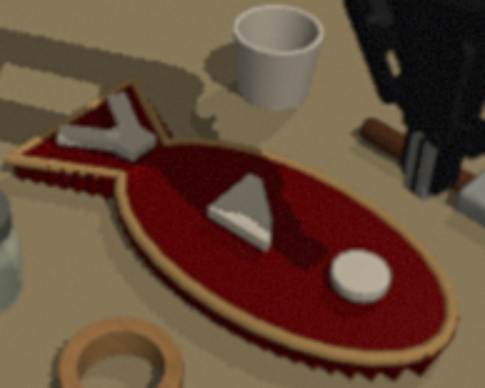

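The side crop shows the eye (360,275), fin (242,210) and tail (120,135) all down, at about 33 mm by depth. The panel hasn't moved, and the arm is clear. Handing in.

Call:
apply_moves --claw '[-1,-1,-1,-1]' --travel '[[0,0,0],[0,0,0],[0,0,0],[0,0,0]]' --turn '[[0,0,0],[0,0,0],[0,0,0],[0,0,0]]'

```text
t: 11.92
tcp_pos: [0.6388, -0.187, 0.1427]
tool_rot: [0.987, 0.163, -0.0, -0.0]
force: [-0.6, -0.2, -0.6]
finger_gap: 0.0
gripper_force: 0.0
```

```bash
python3 -c "
from station import manip
print(manip.sign_off())"
```

```text
the job is handed in; nothing more can be done
None
```

I pressed the eye, then the tail, then the fin fully down (tops at about 33 mm by camera depth) with at most about 7 N of downward force, and handed the job in at about 12 s with the arm clear; the panel did not visibly move and no bystander was touched.

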